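# Pinch a block in the rod jig with its stop collar

## Robot

A 6-joint arm with a two-finger parallel gripper is mounted at the origin on a cart in front of the work surface, level with it; the furniture and walls round the work are solid. World frame = base frame: x ahead of the robot, y to its left, z up, the work surface at z = 0. Lengths are in m, angles in rad, forces in N, time in s.
With the tool pointing down it reaches from about 0.4 to 0.825 m from the base axis. Payload 7 kg.
Tool frame: the origin (TCP) lies midway between the tips of the shut fingers; the grasp point (between the pads) lies hold_point_z behind it (hold_point_z is the distance from the TCP to the grasp point, in m); z points along the fingers, y is the line along which they close (so a half turn about z gives the same grasp; the last joint's range is limited). The gripper opens to 88 mm and grips with 3 to 60 N. Pads are 19 mm wide; open, the fingers measure 130 mm over their backs; the gripper's body (78 mm by 193 mm) begins 47 mm behind the grasp point.
Start: joints at [1.482, 0.359, 0.012, 0, -1.224, -0.288], TCP at [0.248, 0.628, 0.206] pointing down, gripper open.
Joint ranges: [-3.07, 3.07], [-1.43, 2.12], [-1.02, 1.25], [-3.03, 1.67], [-3.05, -0], [-3.03, 3.03]. Speed limits (rad/s): [2.39, 2.39, 3.01, 3.14, 3.14, 3.14].

## Interface

Orientations are given as [roll, pitch, yaw] about the fixed x, y, z axes, in that order (R = Rz(yaw) Ry(pitch) Rx(roll)).
In Python, from station import * gives the robot as it stands.
- The arm moves only by the tool apply_moves, never from a script. Its argument "steps" is a list of rows, each an object with "translation": the shift along the world's x, y, z scaled (see below), a list of three; "rotation": the turn, a rotation vector about the world's x, y, z scaled (see below), a list of three. A call has exactly 10 rows; each row is the pose to reach, as a shift and turn from the pose commanded when the call began; what a row does not reach only later rows make up. The controller multiplies each number of a shift by 250 mm and each number of a turn by 30 degrees. A row lasts 1/12 s, in which the tool goes at most 41.7 mm and 7.16 degrees, less where a joint would pass 70% of its speed; a pose out of reach is approached as far as the arm can. A call with a number of a shift or a turn outside -1 to 1 is refused whole. A call with a gripper value outside its range is refused whole. "jaw" is the closure, from -1 (fully open) to 1 (shut), so that 0 is half open, set as the call begins (left out, the last holds). The fingers move at their own pace and stop on an object; "newtons" is the grip in N (left out, the last holds). Time passes only in rows, so rows that repeat a pose let the fingers close, or fill a call up. It gives the time, the measured TCP pose, the force, the opening and the grip force at its end, in the units of the state.
- get_state(): the state, without advancing time (a new reading comes with each control period).
- grab_frame(name): name is "scene" or "top" or "wrist"; returns the picture (480x640x3 uint8, blue, green, red); there is no depth.
- camera_model(name): a dict with "fx", "fy", "cx", "cy" (pixels), "xyz" and "rotation" of the camera in the world. Camera axes: x right, y down, z forward; pixel columns grow to the right and rows downward; lengths in m; the calibration is good to about 2 mm. A picture is of the moment at which its call begins: read the wrist's pose just before it. camera_model takes no time and is no camera call; for the wrist camera it gives the pose at the moment of the call.
- job_done(): hands the job in; it is judged then, once.
The state is a dict: "t": time; "q": joint angles; "qd": joint speeds; "joint_efforts": joint torques, N m; "eef_pos": TCP position; "ee_rot": TCP orientation; "force": force on the tool from outside, world axes, zero at the start; "moment": the same for the moment, N m; "width": finger opening in m; "gripper_force": force on a finger pad.
Only numpy, scipy, OpenCV 4.12 (cv2) and the standard library are available. Lean on these libraries where they do the work, as an engineer would, in place of code of your own. Each camera call takes 0.05 s, during which the arm holds its last target. There are 200 camera calls.

## Task

Clamp the wood block in the rod jig: loosen the thumbscrew of the stop collar, slide the collar along the rod so that it pushes the block against the spring buffer with a light push of about 10 N, and do the thumbscrew up tight again so that the block stays pinched like that when you let go. Never squeeze the block hard, and leave the other things where they are.

Things in the scene. Friction and masses are not known exactly. Their poses are not given: they have to be found in the camera images.
- rod_jig: Wooden bed 150 x 335 x 15 mm, fixed to the machine table. Origin: on its underside, midway across its width, 156 mm from its -y end; y runs along the bed, z up. Steel uprights (56 x 18 mm, tops 105 mm above the underside) stand at y = -140 and +163 mm. Two guide rails, 10 mm high, keep the block under the rod (1.5 mm of play each side).
- rod_mid (a point): Point on the axis of the 14 mm steel rod that runs along jig y between the uprights, 85 mm above the jig's origin. Axes as the jig's. The stop collar is moved along the rod in +y to push the block to the buffer.
- buffer_zone (a point): Point of the jig near which the round rubber pad (28 mm) of the spring buffer stands, facing -y, on a bracket 44 mm high. The bracket is set anew each time: the pad's face is somewhere within 24 mm in y of this point, not measured, found by feel. Pushed in +y the pad yields: 2 N starts it, then 4 N more per mm; it bottoms after 7 mm (30 N).
- stop_collar: Steel collar, 36 mm in diameter, 24 mm long, on the rod; it moves only along the rod (jig y). Origin on the rod axis at the collar's middle; axes as the jig's. A jaw plate 38 mm wide hangs from it on its +y side. Loose, it slides with about 1.5 N of friction; with the thumbscrew tight it holds against about 30 N.
- jaw_face (a point): Point on the jaw plate's flat face that meets the block, 16 mm in +y and 47 mm below the collar's origin; the plate reaches 15 mm lower. Axes as the jig's.
- thumb_screw (a joint): Angle of the thumbscrew on top of the collar, rad: 0 is tight; grows as it is loosened, counter-clockwise seen from above. Starts between 0 and 0.15; stops at -0.15 and 1.7. The screw's foot leaves the rod at about 0.9: the collar is free from 1.0 on. Tight means under 0.25. Turning takes up to 0.2 N m; it stays where it is left.
- screw_grip (a point): Middle of the thumbscrew's wing, on its vertical axis, 44 mm above the rod axis. The wing is an upright steel bar, 36 mm long (point x), 10 mm thick (point y), 26 mm high; the collar's top is 24 mm below this point. The point turns with the screw: x at -1.25 rad in the jig's frame at joint 0, along jig x at 1.25. Grip it from above to turn it and to slide the collar.
- wood_block: Pale softwood block 45 x 100 x 45 mm with a dark knot, loose on the jig's bed under the rod between the collar's jaw and the buffer, its length (y) along the rod. Origin: centre of its underside. About 0.13 kg; it starts touching neither the jaw nor the buffer.
- thin_strip: Thin wood strip 30 x 130 x 9 mm lying on the jig's bed on its near side (-x). Bystander.
- sawn_wedge: Sawn wooden wedge 32 x 90 x 34 mm lying on the jig's bed on its far side (+x). Bystander.
- cork_block: Cork sanding block 51 x 78 x 30 mm on the table beyond the jig. Bystander.

How it is judged:
On the way, in this order (a step that is already met when the one before it is completed fails the run):
1. the thumbscrew is loosened (1.0 rad or more) (value of joint thumb_screw above 1 rad), for 0.1 s.
2. with the screw loose, the collar pushes the block against the buffer with more than 6 N (value of joint thumb_screw above 0.9 rad and contact force between stop_collar and wood_block above 6 N), for 0.2 s.
At the end, for the whole second after the job is handed in: The thumbscrew is tight again (under 0.25 rad), and the block lies flat on the bed (its underside within 4 mm), at rest, still pinched between collar and buffer with 6 to 15 N (value of joint thumb_screw below 0.25 rad and contact force between stop_collar and wood_block between 6 and 15 N and z of wood_block in the frame of rod_jig below 0.019 m and linear speed of wood_block below 0.01 m/s); the robot touches nothing.
It fails at once if the collar squeezes the block with more than 20 N (contact force between stop_collar and wood_block above 20 N).
It fails at once if a bystander (strip, wedge, cork block) is moved more than 20 mm (distance of any of thin_strip, sawn_wedge, cork_block from where it was at the start of the episode above 0.02 m).
It also fails if it takes over 56 s, if anything falls off the work surface, if the arm or the gripper's body presses on something with over 40 N, if the wrist force passes 120 N, or if a joint passes its speed limit or range.

## Working session

There is one attempt and no reset: what is moved stays moved. The work goes in short steps, Python scripts to look and compute and a tool call to move; the robot and the scene stay as the last step left them, time stands still between calls to the robot, and variables do not carry over. Pictures are saved under pics/ and viewed, at most 10 in all, crops included, and the job is handed in when it is done.

Besides the shell and the picture viewer there is one more tool, called after "Request:" as name(argument=value, ...) on one line, values as JSON. apply_moves: Moves the arm, as the interface text tells. Shifts and turns lie within -1 to 1; 1 stands for 250 mm of shift or 30 degrees of turn. Its arguments: {"type":"object","properties":{"steps":{"type":"array"},"jaw":{"type":"number"},"newtons":{"type":"number"}},"required":["steps"]}

```bash
mkdir -p pics; ls
python3 - <<'E'
from station import *
import cv2
s=get_state();print({k:s[k] for k in ('t','eef_pos','ee_rot','force','width')}, [k for k in s])
for n in('scene','top'):
    cv2.imwrite(f'pics/{n}0.png',grab_frame(n));print(n,camera_model(n))
E
```

```text
pics
{'t': 0.0, 'eef_pos': array([0.24820615, 0.62713363, 0.20461447]), 'ee_rot': array([ 3.13991540e+00, -1.68802465e-04, -3.76928607e-01]), 'force': array([-0.08825326, -0.31915662, -0.36754266]), 'width': 0.08786433175390632} ['t', 'q', 'qd', 'joint_efforts', 'eef_pos', 'ee_rot', 'force', 'moment', 'gripper_force', 'width']
scene {'fx': 466.1258188483926, 'fy': 466.1258188483926, 'cx': 317.95013537219853, 'cy': 234.10060309907456, 'xyz': array([0.14235593, 0.1566265 , 0.71791219]), 'rotation': array([-2.36353659, -0.01633532, -2.21134105])}
top {'fx': 612.5829808379948, 'fy': 612.5829808379948, 'cx': 322.7808649775924, 'cy': 225.96542509102008, 'xyz': array([ 0.52441317, -0.17789436,  1.14557878]), 'rotation': array([-3.03289505, -0.01755836, -1.55792861])}
```

View pics/scene0.png

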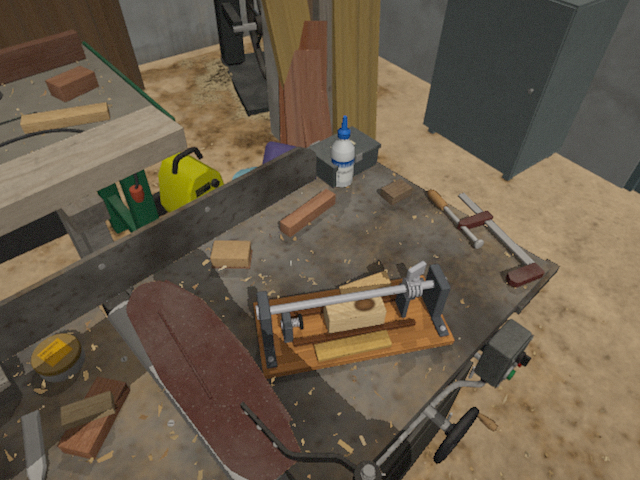

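View pics/top0.png

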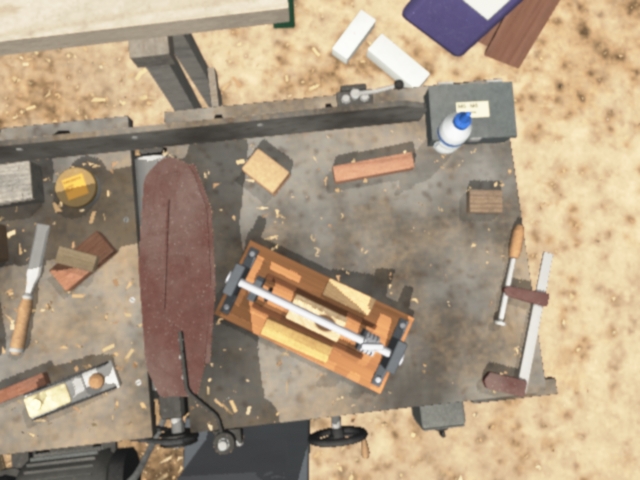

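The jig lies in the middle of both views, with the collar at top-view pixel (372,345), the buffer near (243,285), and the bed corners near (253,241), (413,318), (380,392) and (216,312). I'll zoom in for exact points.

```bash
cat > h.py <<'E'
import numpy as np, cv2
from scipy.spatial.transform import Rotation as R
from station import *
def ray(n,uv,cm=None):
    c=cm or camera_model(n); d=np.array([(uv[0]-c['cx'])/c['fx'],(uv[1]-c['cy'])/c['fy'],1])
    return np.array(c['xyz']), R.from_euler('xyz',c['rotation']).apply(d)
def onz(n,uv,z,cm=None):
    o,d=ray(n,uv,cm); return o+d*(z-o[2])/d[2]
def proj(n,p,cm=None):
    c=cm or camera_model(n); q=R.from_euler('xyz',c['rotation']).inv().apply(np.array(p)-c['xyz'])
    return np.array([c['cx']+c['fx']*q[0]/q[2],c['cy']+c['fy']*q[1]/q[2]])
def crop(img,u0,v0,w,h,k,f): cv2.imwrite(f,cv2.resize(img[v0:v0+h,u0:u0+w],None,fx=k,fy=k,interpolation=cv2.INTER_CUBIC))
E
python3 - <<'E'
from h import *
crop(cv2.imread('pics/top0.png'),206,232,214,168,3.5,'pics/topc.png')
for uv in [(253,241),(413,318),(380,392),(216,312)]: print(onz('top',uv,.015))
E
```

```text
[ 0.61819904 -0.06754502  0.015     ]
[ 0.48094349 -0.36359052  0.015     ]
[ 0.34790482 -0.30340495  0.015     ]
[ 0.48739322 -0.00348827  0.015     ]
```

View pics/topc.png

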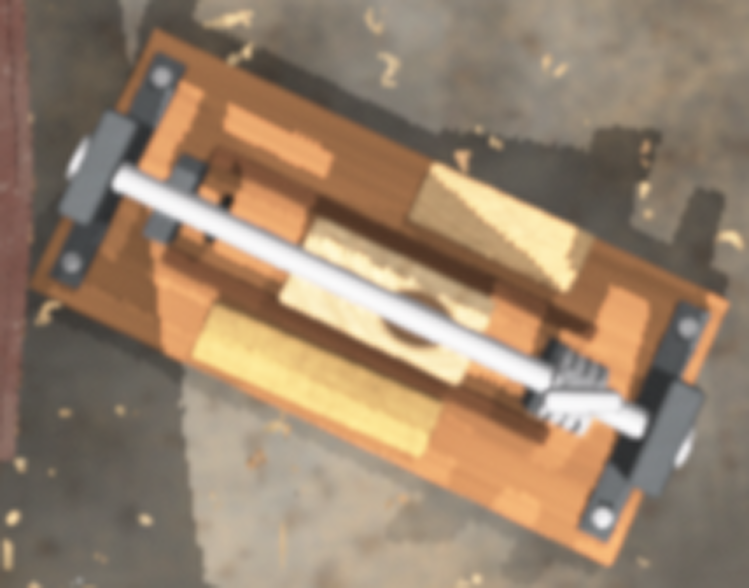

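The crop shows the bed corners at (155,28), (728,300), (610,566) and (35,288). The rod runs from (120,180) to (643,420), the wing is near (583,404), the block's ends are near (297,260) and (478,340), and the pad is near (225,205).

Run:
```python
from h import *
C=lambda c:(206+(c[0]+.5)/3.5-.5,232+(c[1]+.5)/3.5-.5)
A,B,D,E_=[onz('top',C(c),.015) for c in[(155,28),(728,300),(610,566),(35,288)]]
cen=(A+B+D+E_)/4; yv=(A-B)+(E_-D); print('len',np.linalg.norm(yv)/2, np.linalg.norm(A-E_),np.linalg.norm(B-D)); yv/=np.linalg.norm(yv)
yaw=np.arctan2(-yv[0],yv[1]); xv=np.array([yv[1],-yv[0],0])
o=cen-yv*(.1675-.156); print('yaw',yaw,'origin',o,cen)
J=lambda p:((p-o)@xv,(p-o)@yv)
for n,c,z in[('rodL',(120,180),.085),('rodR',(643,420),.085),('wing',(583,404),.142),('blkL',(297,260),.06),('blkR',(478,340),.06),('pad',(225,205),.045),('wing',(620,401),.142),('wing2',(548,407),.142)]:
    p=onz('top',C(c),z); print(n,p,J(p))
print(get_state()['q'])
```

```text
len 0.33190282780887065 0.1488632941311675 0.14981625321948824
yaw -0.43030514928260555 origin [ 0.47824525 -0.19365718  0.015     ] [ 0.48304246 -0.18320554  0.015     ]
rodL [ 0.53948012 -0.05376474  0.085     ] (np.float64(-0.0027032673934161357), np.float64(0.15268364230746684))
rodR [ 0.42630148 -0.31145042  0.085     ] (np.float64(0.0019287304076376032), np.float64(-0.12872328010995795))
wing [ 0.43853063 -0.2765125   0.142     ] (np.float64(-0.001531235844276751), np.float64(-0.09186899111063773))
blkL [ 0.50103599 -0.14055216  0.06      ] (np.float64(-0.00143955906900026), np.float64(0.057770996463851663))
blkR [ 0.46245972 -0.23180811  0.06      ] (np.float64(0.001568091095793446), np.float64(-0.041257942976712224))
pad [ 0.52806152 -0.10284224  0.045     ] (np.float64(0.007391657189782888), np.float64(0.10331687408530685))
wing [ 0.44008912 -0.29362026  0.142     ] (np.float64(0.007021649202576327), np.float64(-0.10676705989438083))
wing2 [ 0.436984   -0.26034404  0.142     ] (np.float64(-0.009681518558919834), np.float64(-0.07781964236391713))
[ 1.48210300e+00  3.59329019e-01  1.11666641e-02 -3.06998271e-04
 -1.22408477e+00 -2.88112154e-01]
```

Run:
```python
from h import *
import station
print([k for k in dir(station) if not k.startswith('__')], getattr(station,'hold_point_z',None))
def tri(a,b):
    o1,d1=ray('top',a);o2,d2=ray('scene',b)
    s=np.linalg.lstsq(np.c_[d1,-d2],o2-o1,rcond=None)[0]; p,q=o1+s[0]*d1,o2+s[1]*d2
    return (p+q)/2,np.linalg.norm(p-q)
print('tip',tri((182,335),(243,407)),'base',tri((222,440),(370,470)))
crop(cv2.imread('pics/scene0.png'),240,240,230,150,3.4,'pics/scenec.png')
```

```text
['Unreachable', 'camera_model', 'get_state', 'grab_frame', 'hold_point_z', 'job_done'] 0.0188
tip (array([0.44757132, 0.0536879 , 0.03559153]), np.float64(0.0029814201205778735)) base (array([ 0.26767029, -0.03054737,  0.05727875]), np.float64(0.009772475436689401))
```

View pics/scenec.png

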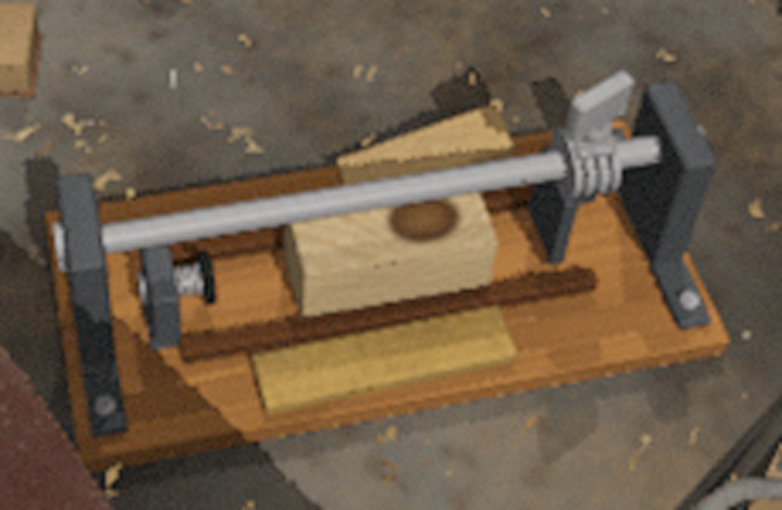

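The wing stands upright above the collar, the buffer pad faces the block, and the black arm is low, so it doesn't block the path. Next I move above the wing.

Request:
apply_moves(steps=[{"translation":[0.06,-0.09,0],"rotation":[0,0,-0.08]},{"translation":[0.12,-0.18,0],"rotation":[0,0,-0.16]},{"translation":[0.18,-0.28,0],"rotation":[0,0,-0.24]},{"translation":[0.24,-0.37,0],"rotation":[0,0,-0.32]},{"translation":[0.3,-0.46,0],"rotation":[0,0,-0.4]},{"translation":[0.36,-0.55,0],"rotation":[0,0,-0.48]},{"translation":[0.42,-0.64,0],"rotation":[0,0,-0.56]},{"translation":[0.48,-0.74,0],"rotation":[0,0,-0.64]},{"translation":[0.54,-0.83,0],"rotation":[0,0,-0.72]},{"translation":[0.6,-0.92,0],"rotation":[0,0,-0.8]}])

```text
t: 0.93
eef_pos: [0.3987, 0.3961, 0.2053]
ee_rot: [3.141, -0.0, -0.798]
force: [-0.6, 0.1, 0.4]
width: 0.0877
gripper_force: 0.0
```

Request:
apply_moves(steps=[{"translation":[0.02,-0.09,0],"rotation":[0,0,-0.08]},{"translation":[0.05,-0.18,0],"rotation":[0,0,-0.16]},{"translation":[0.07,-0.28,0],"rotation":[0,0,-0.24]},{"translation":[0.1,-0.37,0],"rotation":[0,0,-0.32]},{"translation":[0.12,-0.46,0],"rotation":[0,0,-0.4]},{"translation":[0.14,-0.55,0],"rotation":[0,0,-0.48]},{"translation":[0.17,-0.64,0],"rotation":[0,0,-0.56]},{"translation":[0.19,-0.74,0],"rotation":[0,0,-0.64]},{"translation":[0.22,-0.83,0],"rotation":[0,0,-0.72]},{"translation":[0.24,-0.92,0],"rotation":[0,0,-0.8]}])

```text
t: 1.77
eef_pos: [0.4585, 0.1663, 0.2054]
ee_rot: [3.141, -0.0, -1.217]
force: [0.5, -0.5, -0.5]
width: 0.0877
gripper_force: 0.0
```

Request:
apply_moves(steps=[{"translation":[0,-0.09,0],"rotation":[0,0,-0.08]},{"translation":[0,-0.18,0],"rotation":[0,0,-0.16]},{"translation":[0,-0.28,0],"rotation":[0,0,-0.24]},{"translation":[0,-0.37,0],"rotation":[0,0,-0.32]},{"translation":[0,-0.46,0],"rotation":[0,0,-0.4]},{"translation":[0,-0.55,0],"rotation":[0,0,-0.48]},{"translation":[0,-0.64,0],"rotation":[0,0,-0.56]},{"translation":[0,-0.74,0],"rotation":[0,0,-0.64]},{"translation":[0,-0.83,0],"rotation":[0,0,-0.72]},{"translation":[0,-0.92,0],"rotation":[0,0,-0.77]}])

```text
t: 2.6
eef_pos: [0.4579, -0.0635, 0.2054]
ee_rot: [3.141, 0.0, -1.62]
force: [-0.6, 0.4, -0.3]
width: 0.0874
gripper_force: 0.0
```

Request:
apply_moves(steps=[{"translation":[-0.01,-0.1,0],"rotation":[0,0,0]},{"translation":[-0.02,-0.2,0],"rotation":[0,0,0]},{"translation":[-0.03,-0.3,0],"rotation":[0,0,0]},{"translation":[-0.04,-0.4,0],"rotation":[0,0,0]},{"translation":[-0.05,-0.5,0],"rotation":[0,0,0]},{"translation":[-0.06,-0.6,0],"rotation":[0,0,0]},{"translation":[-0.07,-0.7,0],"rotation":[0,0,0]},{"translation":[-0.08,-0.8,0],"rotation":[0,0,0]},{"translation":[-0.08,-0.85,0],"rotation":[0,0,0]},{"translation":[-0.08,-0.85,0],"rotation":[0,0,0]}])

```text
t: 3.43
eef_pos: [0.4378, -0.2768, 0.205]
ee_rot: [3.14, -0.0, -1.62]
force: [0.2, -0.3, 0.1]
width: 0.0874
gripper_force: 0.0
```

Run:
```python
from h import *
s=get_state();c=camera_model('wrist');im=grab_frame('wrist');cv2.imwrite('pics/w1.png',im)
import pickle;pickle.dump(c,open('w1.pkl','wb'))
print(s['t'],s['q'],s['eef_pos'],s['ee_rot'],s['force'],c['xyz'])
```

```text
3.4333 [-1.84337217e-01  1.00336743e-01 -3.30006249e-01  1.81960263e-04
 -1.14164804e+00  1.34873400e-01] [ 0.43780998 -0.27680404  0.20495943] [ 3.14038655e+00 -3.22102298e-06 -1.62018433e+00] [ 0.24324517 -0.33335724  0.13544104] [ 0.43560089 -0.34167805  0.38445685]
```

View pics/w1.png

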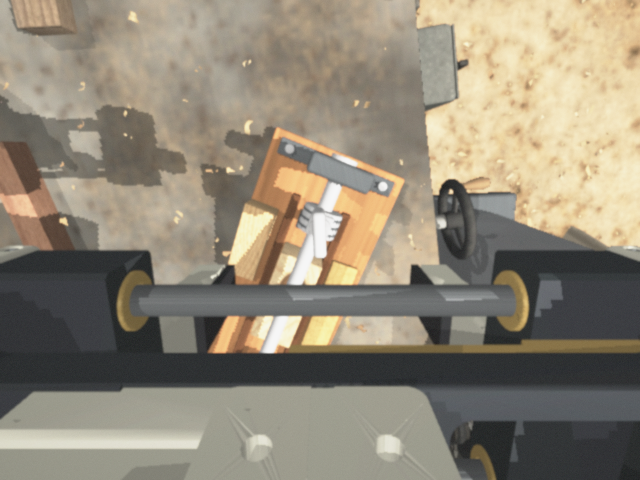

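The wrist view shows the wing between the fingers, with its top running from about (308,207) to (321,256). I'll cast those points to the wing-top height and segment the wing.

Run:
```python
from h import *
import pickle;c=pickle.load(open('w1.pkl','rb'));im=cv2.imread('pics/w1.png')
crop(im,260,150,130,110,6,'pics/w1c.png')
for uv in[(308,207),(321,256),(315,231)]: print(onz('wrist',uv,.142,c))
print(proj('wrist',[.4378,-.2768,.142],c))
```

```text
[ 0.44754881 -0.30070508  0.142     ]
[ 0.43991764 -0.26262318  0.142     ]
[ 0.44341061 -0.28238155  0.142     ]
[322.87971027 237.86441447]
```

View pics/w1c.png

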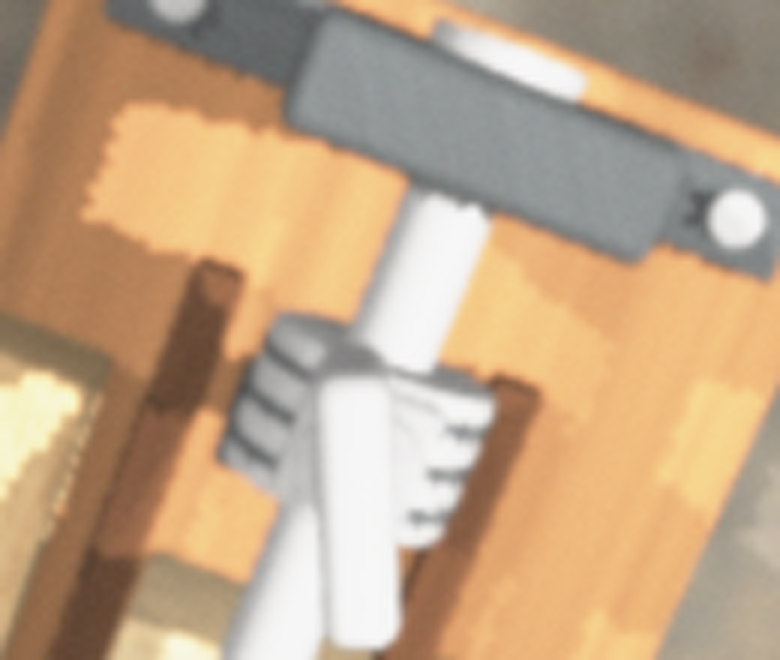

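The enlarged crop shows the wing's top face as the bar from (354,378) to (363,640), and the collar directly under it.

Run:
```python
from h import *
import pickle;c=pickle.load(open('w1.pkl','rb'))
C=lambda a:(260+(a[0]+.5)/6-.5,150+(a[1]+.5)/6-.5)
a,b=[onz('wrist',C(p),.142,c) for p in[(354,378),(363,640)]]
d=a-b; print((a+b)/2,np.linalg.norm(d),'yaw',np.arctan2(d[1],d[0]))
r=onz('wrist',C((445,215)),.085,c); print('rod',r)
r=onz('wrist',C((275,600)),.085,c); print('rod',r)
```

```text
[ 0.44032325 -0.27931741  0.142     ] 0.03372302413745136 yaw -1.5885968953767908
rod [ 0.42630906 -0.30934667  0.085     ]
rod [ 0.45515269 -0.25104036  0.085     ]
```

Request:
apply_moves(steps=[{"translation":[0.004,-0.004,-0.06],"rotation":[0,0,0.03]},{"translation":[0.008,-0.008,-0.12],"rotation":[0,0,0.06]},{"translation":[0.008,-0.008,-0.18],"rotation":[0,0,0.06]},{"translation":[0.008,-0.008,-0.24],"rotation":[0,0,0.06]},{"translation":[0.008,-0.008,-0.29],"rotation":[0,0,0.06]},{"translation":[0.008,-0.008,-0.33],"rotation":[0,0,0.06]},{"translation":[0.008,-0.008,-0.35],"rotation":[0,0,0.06]},{"translation":[0.008,-0.008,-0.36],"rotation":[0,0,0.06]},{"translation":[0.008,-0.008,-0.368],"rotation":[0,0,0.06]},{"translation":[0.008,-0.008,-0.368],"rotation":[0,0,0.06]}], jaw=0, newtons=40)

```text
t: 4.32
eef_pos: [0.4406, -0.2768, 0.1137]
ee_rot: [-3.141, -0.0, -1.586]
force: [0.5, 0.3, 0.7]
width: 0.0439
gripper_force: 0.0
```

Request:
apply_moves(steps=[{"translation":[0,0,0],"rotation":[0,0,0]},{"translation":[0,0,0],"rotation":[0,0,0]},{"translation":[0,0,0],"rotation":[0,0,0]},{"translation":[0,0,0],"rotation":[0,0,0]},{"translation":[0,0,0],"rotation":[0,0,0]},{"translation":[0,0,0],"rotation":[0,0,0]},{"translation":[0,0,0],"rotation":[0,0,0]},{"translation":[0,0,0],"rotation":[0,0,0]},{"translation":[0,0,0],"rotation":[0,0,0]},{"translation":[0,0,0],"rotation":[0,0,0]}], jaw=1)

```text
t: 5.15
eef_pos: [0.4404, -0.2769, 0.1137]
ee_rot: [-3.142, -0.0, -1.586]
force: [-0.3, 0.4, 1.6]
width: 0.0093
gripper_force: 40.0
```

Request:
apply_moves(steps=[{"translation":[0,0,0],"rotation":[0,0,0.1]},{"translation":[0,0,0],"rotation":[0,0,0.2]},{"translation":[0,0,0],"rotation":[0,0,0.3]},{"translation":[0,0,0],"rotation":[0,0,0.4]},{"translation":[0,0,0],"rotation":[0,0,0.5]},{"translation":[0,0,0],"rotation":[0,0,0.6]},{"translation":[0,0,0],"rotation":[0,0,0.7]},{"translation":[0,0,0],"rotation":[0,0,0.8]},{"translation":[0,0,0],"rotation":[0,0,0.8]},{"translation":[0,0,0],"rotation":[0,0,0.8]}])

```text
t: 5.98
eef_pos: [0.4396, -0.277, 0.1136]
ee_rot: [3.14, 0.0, -1.169]
force: [-3.9, -1.0, 4.2]
width: 0.0089
gripper_force: 40.0
```

Run:
```python
from h import *
s=get_state();print(s['eef_pos'],s['ee_rot'],s['force'],s['moment'],s['width'])
```

```text
[ 0.4396432  -0.27702948  0.11356729] [ 3.14043382e+00  4.18810615e-04 -1.16918636e+00] [-3.91836437 -1.04390727  4.24737074] [-0.35653087  1.56938678  0.02003325] 0.008932210930113337
```

Forces are small, so I continue loosening.

Request:
apply_moves(steps=[{"translation":[0,0,0],"rotation":[0,0,0.1]},{"translation":[0,0,0],"rotation":[0,0,0.2]},{"translation":[0,0,0],"rotation":[0,0,0.3]},{"translation":[0,0,0],"rotation":[0,0,0.4]},{"translation":[0,0,0],"rotation":[0,0,0.5]},{"translation":[0,0,0],"rotation":[0,0,0.6]},{"translation":[0,0,0],"rotation":[0,0,0.7]},{"translation":[0,0,0],"rotation":[0,0,0.8]},{"translation":[0,0,0],"rotation":[0,0,0.8]},{"translation":[0,0,0],"rotation":[0,0,0.8]}])

```text
t: 6.82
eef_pos: [0.4394, -0.2768, 0.1135]
ee_rot: [3.141, 0.001, -0.75]
force: [-4.6, -0.1, 5.4]
width: 0.009
gripper_force: 40.0
```

Request:
apply_moves(steps=[{"translation":[0,0,0],"rotation":[0,0,0.1]},{"translation":[0,0,0],"rotation":[0,0,0.2]},{"translation":[0,0,0],"rotation":[0,0,0.3]},{"translation":[0,0,0],"rotation":[0,0,0.4]},{"translation":[0,0,0],"rotation":[0,0,0.5]},{"translation":[0,0,0],"rotation":[0,0,0.6]},{"translation":[0,0,0],"rotation":[0,0,0.7]},{"translation":[0,0,0],"rotation":[0,0,0.75]},{"translation":[0,0,0],"rotation":[0,0,0.75]},{"translation":[0,0,0],"rotation":[0,0,0.75]}])

```text
t: 7.65
eef_pos: [0.4393, -0.2767, 0.1135]
ee_rot: [3.141, 0.002, -0.358]
force: [-4.7, 0.1, 5.9]
width: 0.0092
gripper_force: 40.0
```

Run:
```python
from h import *
for _ in range(4):
    s=get_state();print(s['t'],s['eef_pos'],s['ee_rot'],s['force'],s['moment'],s['width'])
```

```text
7.65 [ 0.43929628 -0.27672695  0.11350425] [ 3.14135124e+00  1.82762588e-03 -3.57914694e-01] [-4.70218929  0.12814638  5.94511917] [ 0.24526138  1.89312118 -0.04608016] 0.009227459746237517
7.65 [ 0.43929628 -0.27672695  0.11350425] [ 3.14135124e+00  1.82762588e-03 -3.57914694e-01] [-4.70218929  0.12814638  5.94511917] [ 0.24526138  1.89312118 -0.04608016] 0.009227459746237517
7.65 [ 0.43929628 -0.27672695  0.11350425] [ 3.14135124e+00  1.82762588e-03 -3.57914694e-01] [-4.70218929  0.12814638  5.94511917] [ 0.24526138  1.89312118 -0.04608016] 0.009227459746237517
7.65 [ 0.43929628 -0.27672695  0.11350425] [ 3.14135124e+00  1.82762588e-03 -3.57914694e-01] [-4.70218929  0.12814638  5.94511917] [ 0.24526138  1.89312118 -0.04608016] 0.009227459746237517
```

The screw is now at about 1.31 rad and the arm is compliant (about 4.5 N/mm). I slide the collar 50 mm along +y_jig with a slight lateral correction.

Request:
apply_moves(steps=[{"translation":[0.004,0.02,0],"rotation":[0,0,0]},{"translation":[0.013,0.041,0],"rotation":[0,0,0]},{"translation":[0.021,0.061,0],"rotation":[0,0,0]},{"translation":[0.029,0.082,0],"rotation":[0,0,0]},{"translation":[0.037,0.102,0],"rotation":[0,0,0]},{"translation":[0.045,0.123,0],"rotation":[0,0,0]},{"translation":[0.053,0.143,0],"rotation":[0,0,0]},{"translation":[0.061,0.163,0],"rotation":[0,0,0]},{"translation":[0.078,0.184,0],"rotation":[0,0,0]},{"translation":[0.078,0.184,0],"rotation":[0,0,0]}])

```text
t: 8.48
eef_pos: [0.4605, -0.2297, 0.1136]
ee_rot: [-3.141, 0.0, -0.355]
force: [0.9, 1.0, 0.3]
width: 0.0092
gripper_force: 40.0
```

```bash
cat >> h.py <<'E'
YV=np.array([.4085,.9128,0]);XV=np.array([.9128,-.4085,0])
def rep():
    s=get_state();d=s['eef_pos']-np.array([.4393,-.2767,0]);print(s['t'],'along',d@YV*1e3,'lat',d@XV*1e3,'F along',s['force']@YV,'lat',s['force']@XV,'z',s['force'][2],'yaw',s['ee_rot'][2])
E
python3 - <<'E'
from h import *
rep()
im=grab_frame('scene');crop(im,240,240,230,150,3.4,'pics/scene2.png')
E
```

```text
8.4833 along 51.55992383101536 lat 0.20613818842258652 F along 1.3082987491521052 lat 0.4188163751076536 z 0.33965722341902116 yaw -0.35517882031482095
```

View pics/scene2.png

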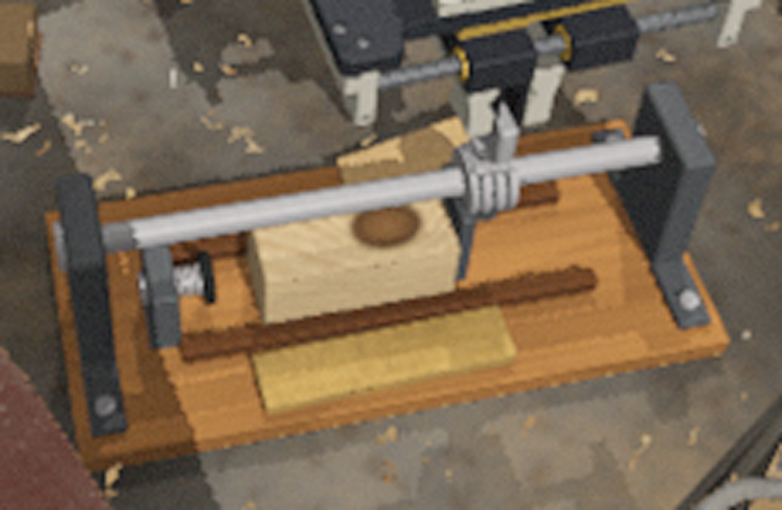

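The jaw is now touching the block: the jaw plate meets its right end at about (462,250). The pad at (213,278) is still about 19 mm from the block's left end at about (256,280). I advance 12 mm, then creep.

Request:
apply_moves(steps=[{"translation":[0.003,0.006,0],"rotation":[0,0,0]},{"translation":[0.006,0.012,0],"rotation":[0,0,0]},{"translation":[0.008,0.018,0],"rotation":[0,0,0]},{"translation":[0.011,0.025,0],"rotation":[0,0,0]},{"translation":[0.014,0.031,0],"rotation":[0,0,0]},{"translation":[0.017,0.038,0],"rotation":[0,0,0]},{"translation":[0.02,0.044,0],"rotation":[0,0,0]},{"translation":[0.02,0.044,0],"rotation":[0,0,0]},{"translation":[0.02,0.044,0],"rotation":[0,0,0]},{"translation":[0.02,0.044,0],"rotation":[0,0,0]}])

```text
t: 9.37
eef_pos: [0.4651, -0.2196, 0.1136]
ee_rot: [-3.141, -0.0, -0.356]
force: [2.2, -0.5, -1.1]
width: 0.0091
gripper_force: 40.0
```

```bash
python3 -c "
from h import *
rep()"
```

```text
9.3667 along 62.613501586971545 lat 0.206374255506094 F along 0.4014402359529354 lat 2.203229702677375 z -1.1281167890858552 yaw -0.35583059338593337
```

Request:
apply_moves(steps=[{"translation":[0.002,0.004,0],"rotation":[0,0,0]},{"translation":[0.003,0.007,0],"rotation":[0,0,0]},{"translation":[0.005,0.011,0],"rotation":[0,0,0]},{"translation":[0.007,0.015,0],"rotation":[0,0,0]},{"translation":[0.008,0.018,0],"rotation":[0,0,0]},{"translation":[0.008,0.018,0],"rotation":[0,0,0]},{"translation":[0.008,0.018,0],"rotation":[0,0,0]},{"translation":[0.008,0.018,0],"rotation":[0,0,0]},{"translation":[0.008,0.018,0],"rotation":[0,0,0]},{"translation":[0.008,0.018,0],"rotation":[0,0,0]}])

```text
t: 10.2
eef_pos: [0.467, -0.2153, 0.1136]
ee_rot: [-3.141, -0.0, -0.356]
force: [3.0, -1.6, -0.3]
width: 0.009
gripper_force: 40.0
```

```bash
python3 -c "
from h import *
rep()"
```

```text
10.2 along 67.38153263029626 lat 0.2109379371024683 F along -0.2861653052622394 lat 3.379119037473657 z -0.33490732899956044 yaw -0.35582421173160883
```

Request:
apply_moves(steps=[{"translation":[0.003,0.003,0],"rotation":[0,0,0]},{"translation":[0.005,0.007,0],"rotation":[0,0,0]},{"translation":[0.007,0.011,0],"rotation":[0,0,0]},{"translation":[0.009,0.014,0],"rotation":[0,0,0]},{"translation":[0.009,0.014,0],"rotation":[0,0,0]},{"translation":[0.009,0.014,0],"rotation":[0,0,0]},{"translation":[0.009,0.014,0],"rotation":[0,0,0]},{"translation":[0.009,0.014,0],"rotation":[0,0,0]},{"translation":[0.009,0.014,0],"rotation":[0,0,0]},{"translation":[0.009,0.014,0],"rotation":[0,0,0]}])

```text
t: 11.03
eef_pos: [0.4688, -0.2118, 0.1135]
ee_rot: [-3.142, 0.001, -0.356]
force: [-1.5, -0.1, 4.2]
width: 0.0093
gripper_force: 40.0
```

```bash
python3 -c "
from h import *
rep()"
```

```text
11.0333 along 71.34378575322516 lat 0.4109284514439867 F along -0.6720699808624377 lat -1.35053916052123 z 4.228358609494741 yaw -0.3559160257886258
```

Still no along-rod resistance, so I advance another 4 mm.

Request:
apply_moves(steps=[{"translation":[0.001,0.004,0],"rotation":[0,0,0]},{"translation":[0.003,0.007,0],"rotation":[0,0,0]},{"translation":[0.005,0.011,0],"rotation":[0,0,0]},{"translation":[0.007,0.014,0],"rotation":[0,0,0]},{"translation":[0.007,0.014,0],"rotation":[0,0,0]},{"translation":[0.007,0.014,0],"rotation":[0,0,0]},{"translation":[0.007,0.014,0],"rotation":[0,0,0]},{"translation":[0.007,0.014,0],"rotation":[0,0,0]},{"translation":[0.007,0.014,0],"rotation":[0,0,0]},{"translation":[0.007,0.014,0],"rotation":[0,0,0]}])

```text
t: 11.87
eef_pos: [0.4704, -0.2085, 0.1135]
ee_rot: [3.141, 0.001, -0.356]
force: [-4.3, -2.0, 3.5]
width: 0.0092
gripper_force: 40.0
```

```bash
python3 -c "
from h import *
rep()"
```

```text
11.8667 along 74.9531664534519 lat 0.5089066142599868 F along -3.536745571105234 lat -3.0941418266458327 z 3.4843736057345733 yaw -0.35592491868016496
```

Request:
apply_moves(steps=[{"translation":[0,0.003,0],"rotation":[0,0,0]},{"translation":[0.001,0.006,0],"rotation":[0,0,0]},{"translation":[0.001,0.006,0],"rotation":[0,0,0]},{"translation":[0.001,0.006,0],"rotation":[0,0,0]},{"translation":[0.001,0.006,0],"rotation":[0,0,0]},{"translation":[0.001,0.006,0],"rotation":[0,0,0]},{"translation":[0.001,0.006,0],"rotation":[0,0,0]},{"translation":[0.001,0.006,0],"rotation":[0,0,0]},{"translation":[0.001,0.006,0],"rotation":[0,0,0]},{"translation":[0.001,0.006,0],"rotation":[0,0,0]}])

```text
t: 12.7
eef_pos: [0.4706, -0.2077, 0.1136]
ee_rot: [3.14, 0.001, -0.356]
force: [-3.8, -6.9, 2.1]
width: 0.0092
gripper_force: 40.0
```

```bash
python3 -c "
from h import *
rep()"
```

```text
12.7 along 75.79380717618182 lat 0.414291986766605 F along -7.812921244329801 lat -0.6847107753006062 z 2.1413798230046552 yaw -0.355856441807757
```

Buffer contact: about 8 N including friction. I push a little further, aiming for about 12 N at the wrist.

Request:
apply_moves(steps=[{"translation":[0.002,0.004,0],"rotation":[0,0,0]},{"translation":[0.003,0.007,0],"rotation":[0,0,0]},{"translation":[0.003,0.007,0],"rotation":[0,0,0]},{"translation":[0.003,0.007,0],"rotation":[0,0,0]},{"translation":[0.003,0.007,0],"rotation":[0,0,0]},{"translation":[0.003,0.007,0],"rotation":[0,0,0]},{"translation":[0.003,0.007,0],"rotation":[0,0,0]},{"translation":[0.003,0.007,0],"rotation":[0,0,0]},{"translation":[0.003,0.007,0],"rotation":[0,0,0]},{"translation":[0.003,0.007,0],"rotation":[0,0,0]}])

```text
t: 13.53
eef_pos: [0.471, -0.2067, 0.1136]
ee_rot: [3.139, 0.001, -0.356]
force: [-4.8, -11.0, 3.1]
width: 0.0091
gripper_force: 40.0
```

```bash
python3 -c "
from h import *
rep()"
```

```text
13.5333 along 76.82846824967403 lat 0.3700272105104559 F along -11.995359160496369 lat 0.06504646988316873 z 3.138198397251027 yaw -0.3558678458256779
```

About 10.5 N is on the block. I start tightening: a first part-turn while the collar is still free, then check.

Request:
apply_moves(steps=[{"translation":[0,0,0],"rotation":[0,0,-0.08]},{"translation":[0,0,0],"rotation":[0,0,-0.16]},{"translation":[0,0,0],"rotation":[0,0,-0.24]},{"translation":[0,0,0],"rotation":[0,0,-0.32]},{"translation":[0,0,0],"rotation":[0,0,-0.4]},{"translation":[0,0,0],"rotation":[0,0,-0.48]},{"translation":[0,0,0],"rotation":[0,0,-0.5]},{"translation":[0,0,0],"rotation":[0,0,-0.5]},{"translation":[0,0,0],"rotation":[0,0,-0.5]},{"translation":[0,0,0],"rotation":[0,0,-0.5]}])

```text
t: 14.37
eef_pos: [0.4712, -0.2064, 0.1135]
ee_rot: [3.139, 0.0, -0.617]
force: [-4.5, -9.6, 2.6]
width: 0.0091
gripper_force: 40.0
```

```bash
python3 -c "
from h import *
rep()"
```

```text
14.3667 along 77.23400575675537 lat 0.39898076447240266 F along -10.617549615173251 lat -0.20979749331920244 z 2.62032434814952 yaw -0.6173655129253828
```

Request:
apply_moves(steps=[{"translation":[0,0,0],"rotation":[0,0,-0.12]},{"translation":[0,0,0],"rotation":[0,0,-0.24]},{"translation":[0,0,0],"rotation":[0,0,-0.36]},{"translation":[0,0,0],"rotation":[0,0,-0.48]},{"translation":[0,0,0],"rotation":[0,0,-0.6]},{"translation":[0,0,0],"rotation":[0,0,-0.72]},{"translation":[0,0,0],"rotation":[0,0,-0.84]},{"translation":[0,0,0],"rotation":[0,0,-0.96]},{"translation":[0,0,0],"rotation":[0,0,-0.96]},{"translation":[0,0,0],"rotation":[0,0,-0.96]}])

```text
t: 15.2
eef_pos: [0.472, -0.2058, 0.1136]
ee_rot: [3.141, -0.001, -1.12]
force: [-2.1, -6.3, 2.1]
width: 0.009
gripper_force: 40.0
```

```bash
python3 -c "
from h import *
rep()"
```

```text
15.2 along 78.06756535393217 lat 0.8446303265949121 F along -6.643763252424128 lat 0.6648913618351485 z 2.141277415945874 yaw -1.1204627315457498
```

Request:
apply_moves(steps=[{"translation":[0,0,0],"rotation":[0,0,-0.12]},{"translation":[0,0,0],"rotation":[0,0,-0.24]},{"translation":[0,0,0],"rotation":[0,0,-0.36]},{"translation":[0,0,0],"rotation":[0,0,-0.48]},{"translation":[0,0,0],"rotation":[0,0,-0.6]},{"translation":[0,0,0],"rotation":[0,0,-0.72]},{"translation":[0,0,0],"rotation":[0,0,-0.84]},{"translation":[0,0,0],"rotation":[0,0,-0.96]},{"translation":[0,0,0],"rotation":[0,0,-0.98]},{"translation":[0,0,0],"rotation":[0,0,-0.98]}])

```text
t: 16.03
eef_pos: [0.4729, -0.2056, 0.1137]
ee_rot: [-3.14, -0.001, -1.634]
force: [-0.1, -4.7, 0.3]
width: 0.0094
gripper_force: 40.0
```

```bash
python3 -c "
from h import *
rep();print(get_state()['moment'])"
```

```text
16.0333 along 78.62041316895596 lat 1.6669289777686693 F along -4.343472664630412 lat 1.8052954651232471 z 0.27016288088788776 yaw -1.63376385708712
[-1.99228741 -0.12191899  0.08896415]
```

The screw is back past its starting angle (yaw −1.634 against −1.586). I release and lift clear.

Request:
apply_moves(steps=[{"translation":[0,0,0],"rotation":[0,0,0]},{"translation":[0,0,0],"rotation":[0,0,0]},{"translation":[0,0,0],"rotation":[0,0,0]},{"translation":[0,0,0],"rotation":[0,0,0]},{"translation":[0,0,0],"rotation":[0,0,0]},{"translation":[0,0,0],"rotation":[0,0,0]},{"translation":[0,0,0],"rotation":[0,0,0]},{"translation":[0,0,0],"rotation":[0,0,0]},{"translation":[0,0,0],"rotation":[0,0,0]},{"translation":[0,0,0],"rotation":[0,0,0]}], jaw=0)

```text
t: 16.87
eef_pos: [0.4719, -0.2051, 0.1136]
ee_rot: [-3.142, 0.0, -1.633]
force: [0.4, -0.4, -0.2]
width: 0.044
gripper_force: 0.0
```

```bash
python3 -c "
from h import *
rep()"
```

```text
16.8667 along 78.65463793062551 lat 0.4915535512970378 F along -0.16421213947274904 lat 0.4915079821941346 z -0.20804633454389737 yaw -1.6334173131787009
```

Request:
apply_moves(steps=[{"translation":[0,0,0.02],"rotation":[0,0,0]},{"translation":[0,0,0.06],"rotation":[0,0,0]},{"translation":[0,0,0.12],"rotation":[0,0,0]},{"translation":[0,0,0.18],"rotation":[0,0,0]},{"translation":[0,0,0.24],"rotation":[0,0,0]},{"translation":[0,0,0.3],"rotation":[0,0,0]},{"translation":[0,0,0.36],"rotation":[0,0,0]},{"translation":[0,0,0.4],"rotation":[0,0,0]},{"translation":[0,0,0.4],"rotation":[0,0,0]},{"translation":[0,0,0.4],"rotation":[0,0,0]}])

```text
t: 17.7
eef_pos: [0.4721, -0.2051, 0.2141]
ee_rot: [-3.14, 0.0, -1.634]
force: [-0.6, -0.6, 0.1]
width: 0.044
gripper_force: 0.0
```

Run:
```python
from h import *
rep()
c=camera_model('wrist');w=grab_frame('wrist');s=grab_frame('scene')
import pickle;pickle.dump(c,open('w2.pkl','wb'));cv2.imwrite('pics/w2.png',w)
a=cv2.resize(w[150:300,220:420],(400,300),interpolation=cv2.INTER_CUBIC);b=cv2.resize(s[240:390,240:440],(400,300),interpolation=cv2.INTER_CUBIC)
cv2.imwrite('pics/fin.png',np.hstack([a,b]))
```

```text
17.7 along 78.75832514180316 lat 0.6716680790000583 F along -0.8173569235958783 lat -0.2658035571449945 z 0.14250927283188486 yaw -1.6335389572429164
```

View pics/fin.png

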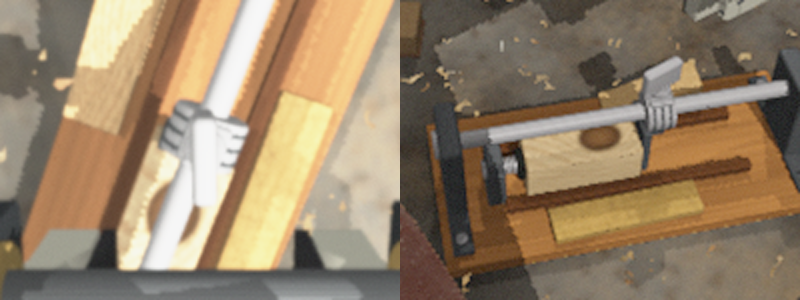

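The final view shows the block between the jaw plate and the buffer pad, flat on the bed. The wing is back at about its starting angle (bar from (203,118) to (205,200)) and the strip and wedge are where they were. I'm handing it in.

```bash
python3 -c "
from station import *
print(job_done())"
```

```text
the job is handed in; nothing more can be done
None
```

The job is handed in with no verdict shown: the block is pinched between collar and buffer at an estimated 10 N (inferred from wrist force, not measured after release), the thumbscrew is tight again at about 0.03 rad by gripper angle, and the robot is clear.

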